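# Find the rattling parts case and present it

## Task

One of the three identical sealed parts cases has something loose inside. Pick the cases up one at a time and shake them end to end along their length until you find the one that rattles; set any silent case back upright where it stood. Finish holding the rattling case in the gripper, level and still, 10 to 20 cm above the bench over the yellow note pad, and do not let go; leave the other things on the bench as they are.

Things in the scene. Friction and masses are not known exactly. Their poses are not given: they have to be found in the camera images.
- case_a: first of three identical sealed parts cases: grey box, orange lid, white label on top, steel clip at each end; 112 long (its x) x 50 wide (its y) x 58 mm high, upright on the bench; origin at the centre of its underside, z up. Grip across the 50 mm. They weigh 0.21 to 0.76 kg (weight tells nothing). Any of the three may be the rattling one; they stand in a row in any order
- case_b: second identical case. In the rattling one a 0.18 kg steel slug, mid-cavity at first, slides about 68 mm along the case's x; it starts sliding when the case tilts lengthwise over 9 degrees or is jerked over 1.5 m/s2, knocks on the ends and stays at the end it reached when the case is held level
- case_c: third identical case. The slug at one end or the other (34 mm off centre) changes the wrist moment by about 0.11 N m between the two. The other two cases are packed solid: nothing in them moves
- note_pad: yellow note pad, 74x74x9 mm, fixed flat on the bench: the handover spot; origin at the centre of its underside
- driver_black: small screwdriver with black cap, orange-striped grip, lying along its y, 20x146x19 mm; a bystander, origin at the centre of its underside; not to be disturbed
- screw_jar: small clear jar of screws with black lid, 39x39x36 mm; a bystander, origin at the centre of its underside; not to be disturbed
- solder_reel: small orange reel of solder, 50x62x31 mm; a bystander, origin at the centre of its underside; not to be disturbed
- tape_amber: roll of amber tape lying flat, 53x53x12 mm; a bystander, origin at the centre of its underside; not to be disturbed
There are look-alikes about, which are no part of the job. Leave any purple look-alike of the case_a alone.

How it is judged:
By the outcome, as a careful person would: the job done as asked, in the order asked, and still so for the second after the job is handed in, while the arm keeps its last pose, push and grip.
It also fails if it takes over 72 s, if anything falls off the work surface, if the arm or the gripper's body presses on something with over 40 N, if the wrist force passes 120 N, or if a joint passes its speed limit or range.

## Robot

A 6-joint arm with a two-finger parallel gripper is mounted at the origin on a cart in front of the work surface, level with it; the furniture and walls round the work are solid. World frame = base frame: x ahead of the robot, y to its left, z up, the work surface at z = 0. Lengths are in m, angles in rad, forces in N, time in s.
With the tool pointing down it reaches from about 0.25 to 0.85 m from the base axis. Payload 12.5 kg.
Tool frame: the origin (TCP) lies where the fingers leave the gripper's body, on its centre line; the fingertips stand 84 mm ahead of it and the grasp point (between the pads) lies 65 mm ahead of it; z points along the fingers, y is the line along which they close (so a half turn about z gives the same grasp; the last joint's range is limited). The gripper opens to 93 mm and grips with 3 to 60 N. Pads are 15 mm wide; open, the fingers measure 128 mm over their backs; the gripper's body (75 mm by 188 mm) begins 65 mm behind the grasp point.
Start: joints at [-1.354, 0.351, 1.652, -0, 1.139, -0.085], TCP at [0.164, -0.525, 0.303] pointing down, gripper open.
Joint ranges: [-2.75, 2.75], [-0.79, 2.1], [0.01, 2.65], [-1.57, 4.71], [0.07, 3.14], [-2.87, 2.87]. Speed limits (rad/s): [2.22, 2.22, 2.79, 3.14, 3.14, 3.14].

## Interface

Orientations are given as a unit quaternion [x, y, z, w].
In Python, from station import * gives the robot as it stands. The module is installed in compiled form; this text tells all that it offers.
- The arm moves only by the tool play_rows, never from a script. Its argument "deltas" is a list of rows, each a list of 7 numbers: the closure, from 0 (fully open) to 1 (shut), then the shift along the world's x, y, z in cm, then the turn, a rotation vector about the world's x, y, z in degrees. In form: [[jaw, dx, dy, dz, rx, ry, rz], ...]. A call has 1 to 10 rows; each row shifts and turns the commanded pose from where the row before left it; what a row does not reach is not made up. A row lasts 1/12 s, in which the tool goes at most 41.7 mm and 7.16 degrees, less where a joint would pass 70% of its speed; a pose out of reach is approached as far as the arm can. A call with a gripper value outside its range is refused whole. The fingers move at their own pace and stop on an object; "squeeze" is the grip in N (left out, the last holds). Time passes only in rows, so rows that do not move let the fingers close. It gives the time, the measured TCP pose, the force, the opening and the grip force at its end, in the units of the state.
- observe(): the state, without advancing time (a new reading comes with each control period).
- camera(name): name is "scene" or "top"; returns the picture (480x640x3 uint8, red, green, blue); there is no depth.
- calibration(name): a dict with "camera_matrix" (3x3 intrinsics, pixels), "R" (3x3) and "t" (3): a world point X has camera coordinates R X + t. Camera axes: x right, y down, z forward; pixel columns grow to the right and rows downward; lengths in m; the calibration is good to about 2 mm. A picture is of the moment at which its call begins. calibration takes no time and is no camera call.
- sign_off(): hands the job in; it is judged then, once.
The state is a dict: "time": time; "qpos": joint angles; "qd": joint speeds; "joint_torque": joint torques, N m; "eef_pos": TCP position; "orientation": TCP orientation; "contact_force": force on the tool from outside, world axes, zero at the start; "torque": the same for the moment, N m; "opening": finger opening in m; "grasp_force": force on a finger pad.
Only numpy, scipy, OpenCV 4.12 (cv2) and the standard library are available. Lean on these libraries where they do the work, as an engineer would, in place of code of your own. Each camera call takes 0.05 s, during which the arm holds its last target. There are 200 camera calls.

## Working session

There is one attempt and no reset: what is moved stays moved. The work goes in short steps, Python scripts to look and compute and a tool call to move; the robot and the scene stay as the last step left them, time stands still between calls to the robot, and variables do not carry over. Pictures are saved under pics/ and viewed, at most 10 in all, crops included, and the job is handed in when it is done.

Besides the shell and the picture viewer there is one more tool, called as name(argument=value, ...) on one line, values as JSON. play_rows: Moves the arm, as the interface text tells. Its arguments: {"type":"object","properties":{"deltas":{"type":"array","items":{"type":"array","items":{"type":"number"}}},"squeeze":{"type":"number"}},"required":["deltas"]}

```bash
mkdir -p pics; python3 - <<'E'
from station import *
import cv2
for n in("scene","top"):
    cv2.imwrite(f"pics/{n}0.png",camera(n)[:,:,::-1]); c=calibration(n); print(n,c)
print(observe())
E
```

```text
scene {'camera_matrix': array([[443.86972076,   0.        , 311.35235873],
       [  0.        , 443.86972076, 242.2110816 ],
       [  0.        ,   0.        ,   1.        ]]), 'R': array([[ 0.78602811, -0.61802123,  0.01447632],
       [-0.40319829, -0.53027601, -0.74581398],
       [ 0.46860532,  0.58039392, -0.66599696]]), 't': array([-0.57401783,  0.12789892,  1.09086295])}
top {'camera_matrix': array([[547.09156739,   0.        , 307.13411895],
       [  0.        , 547.09156739, 241.59475389],
       [  0.        ,   0.        ,   1.        ]]), 'R': array([[-0.00503933, -0.99985186, -0.01645804],
       [-0.98343934,  0.00793701, -0.18106371],
       [ 0.18116752,  0.01527304, -0.98333365]]), 't': array([-0.24627855,  0.55663458,  1.59467546])}
{'time': 0.1, 'qpos': array([-1.35361546e+00,  3.51156951e-01,  1.65232855e+00, -5.16681627e-06,
        1.13908776e+00, -8.46272906e-02]), 'qd': array([-5.38189115e-04,  1.29981772e-04, -3.45575016e-03,  6.76932722e-04,
       -4.30241146e-05,  9.16088077e-04]), 'joint_torque': array([ 1.23360845e-03, -4.98026955e+01, -2.85706276e+01,  7.00095110e-02,
        2.38441676e-02, -2.71956009e-05]), 'eef_pos': array([ 0.16344987, -0.52493231,  0.30228113]), 'orientation': array([ 9.88635288e-01,  1.50333051e-01, -3.48127173e-05, -4.89072507e-04]), 'contact_force': array([ 0.76773933, -0.17982325, -0.16512601]), 'torque': array([-0.01031539, -0.00997276, -0.03873018]), 'grasp_force': 0.0, 'opening': 0.0932083114792464}
```

View pics/scene0.png

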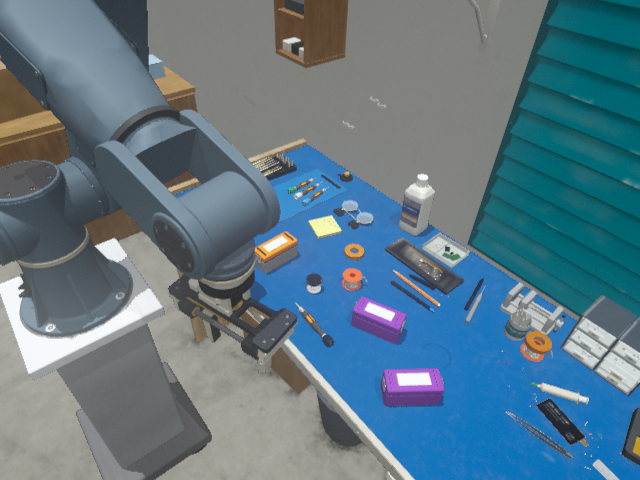

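View pics/top0.png

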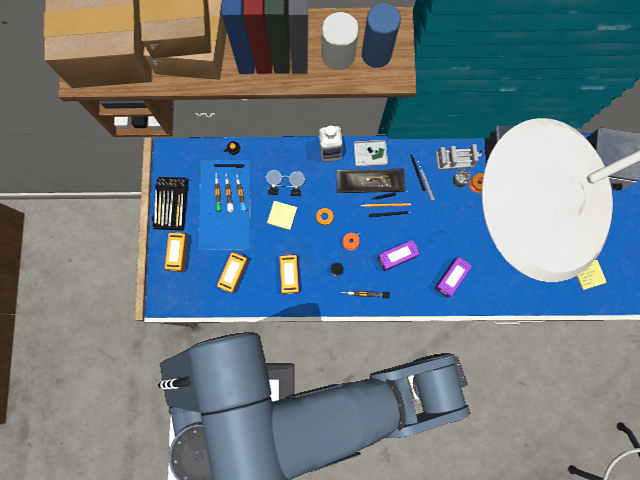

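The top view shows the orange cases at about (175,252), (233,272) and (289,274). The yellow pad is at (281,215), and the two purple look-alikes are on the right. Next I'll measure the lids on the z=0.058 plane.

```bash
cat > h.py <<'E'
import numpy as np,cv2
from station import *
def unproj(n,uv,z):
    c=calibration(n);K,R,t=c["camera_matrix"],c["R"],c["t"]
    d=(R.T@np.linalg.inv(K)@np.c_[np.atleast_2d(uv),np.ones(len(np.atleast_2d(uv)))].T).T
    o=-R.T@t
    return o+d*((z-o[2])/d[:,2])[:,None]
def lids(img,z0=.058,n="top"):
    hsv=cv2.cvtColor(img,cv2.COLOR_RGB2HSV)
    m=cv2.inRange(hsv,(8,120,120),(24,255,255))
    m=cv2.morphologyEx(m,cv2.MORPH_CLOSE,np.ones((5,5)))
    for c in cv2.findContours(m,cv2.RETR_EXTERNAL,cv2.CHAIN_APPROX_NONE)[0]:
        if cv2.contourArea(c)<250 : continue
        w=unproj(n,c[:,0,:].astype(float),z0)
        (cx,cy),(a,b),th=cv2.minAreaRect((w[:,:2]*1000).astype(np.float32))
        bx=cv2.boxPoints(((cx,cy),(a,b),th)); e=bx[1]-bx[0]; f=bx[2]-bx[1]
        l=e if np.hypot(*e)>np.hypot(*f) else f
        ang=np.degrees(np.arctan2(l[1],l[0]))%180
        print(c.mean((0,1)).round(),"c",round(cx,1),round(cy,1),"size",round(max(a,b),1),round(min(a,b),1),"yaw",round(ang,1))
E
python3 - <<'E'
from h import *
im=cv2.imread("pics/top0.png")[:,:,::-1].copy()
lids(im)
hsv=cv2.cvtColor(im,cv2.COLOR_RGB2HSV)
m=cv2.inRange(hsv,(22,80,150),(35,255,255));m[:, :262]=0;m[:,300:]=0;m[:198]=0;m[235:]=0
ys,xs=np.nonzero(m);print("pad",len(xs),unproj("top",[[xs.mean(),ys.mean()]],.009))
for p in [(351,241),(325,216),(337,269),(365,294)]: print(p,unproj("top",[p],.02)[0].round(3))
cv2.imwrite("pics/crop.png",cv2.resize(im[225:305,150:310,::-1],None,fx=5,fy=5,interpolation=cv2.INTER_CUBIC))
E
```

```text
[289. 274.] c 457.6 -195.6 size 112.6 49.4 yaw 3.6
[232. 272.] c 463.9 -25.6 size 111.7 49.6 yaw 157.4
[175. 251.] c 527.8 146.2 size 112.3 50.1 yaw 175.7
[123. 111.] c 979.6 319.5 size 164.2 33.5 yaw 87.7
[264.  68.] c 1172.6 -29.3 size 1127.6 296.8 yaw 90.1
[89. 20.] c 1290.4 456.6 size 290.9 90.1 yaw 93.9
[170.   9.] c 1324.3 189.6 size 209.8 79.4 yaw 91.7
pad 32 [[ 0.62590357 -0.17554187  0.009     ]]
(351, 241) [ 0.561 -0.383  0.02 ]
(325, 216) [ 0.64  -0.305  0.02 ]
(337, 269) [ 0.475 -0.339  0.02 ]
(365, 294) [ 0.399 -0.422  0.02 ]
```

View pics/crop.png

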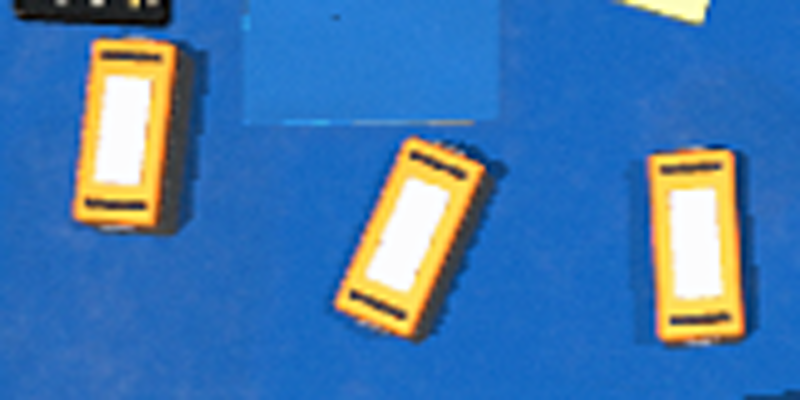

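play_rows(deltas=[[0, 2.7, 3.0, -0.8, 0, 0, -1.4], [0, 2.7, 3.0, -0.8, 0, 0, -1.4], [0, 2.7, 3.0, -0.8, 0, 0, -1.4], [0, 2.7, 3.0, -0.8, 0, 0, -1.4], [0, 2.7, 3.0, -0.8, 0, 0, -1.4], [0, 2.7, 3.0, -0.8, 0, 0, -1.4], [0, 2.7, 3.0, -0.8, 0, 0, -1.4], [0, 2.7, 3.0, -0.8, 0, 0, -1.4], [0, 2.7, 3.0, -0.8, 0, 0, -1.4], [0, 2.4, 2.9, -0.8, 0, 0, -1.1]], squeeze=45)

```text
time: 0.93
eef_pos: [0.4317, -0.2242, 0.2223]
orientation: [1.0, 0.031, 0.0, -0.0]
contact_force: [0.1, -1.9, 0.3]
opening: 0.0931
grasp_force: 0.0
```

```bash
cat >> h.py <<'E'
from scipy.spatial.transform import Rotation as Ro
def st():
    o=observe();R=Ro.from_quat(o["orientation"]).as_matrix()
    print("t",round(o["time"],2),"p",(o["eef_pos"]*1000).round(1),"yaw",np.degrees(np.arctan2(R[1,0],R[0,0])).round(2),"z",R[:,2].round(4),
     "F",o["contact_force"].round(2),"Ttool",(R.T@o["torque"]).round(3),"open",o["opening"].round(4),o["grasp_force"].round(1))
E
python3 - <<'E'
from h import *
st()
im=cv2.imread("pics/top0.png")[:,:,::-1].copy()
print(im[215,281]); s=np.abs(im.astype(int)-im[215,281]).sum(2)<90
m=np.zeros_like(s);m[198:235,262:300]=s[198:235,262:300]
ys,xs=np.nonzero(m);print("pad",len(xs),unproj("top",[[xs.mean(),ys.mean()]],.009))
E
```

```text
Traceback (most recent call last):
  File "h.py", line 24, in st
    "F",o["contact_force"].round(2),"Ttool",(R.T@o["torque"]).round(3),"open",o["opening"].round(4),o["grasp_force"].round(1))
                                                                              ^^^^^^^^^^^^^^^^^^
AttributeError: 'float' object has no attribute 'round'
```

play_rows(deltas=[[0, 1.3, 1.4, -2.0, 0, 0, 0], [0, 1.3, 1.5, -2.0, 0, 0, 0], [0, 0, 0, 0, 0, 0, 0], [0, 0, 0, 0, 0, 0, 0]])

```text
time: 1.27
eef_pos: [0.4563, -0.1965, 0.182]
orientation: [0.999, 0.032, -0.001, -0.001]
contact_force: [-0.2, 0.1, 0.7]
opening: 0.0933
grasp_force: 0.0
```

```bash
sed -i 's/o\["opening"\].round(4),o\["grasp_force"\].round(1)/round(float(o["opening"]),4),round(float(o["grasp_force"]),1)/' h.py
python3 - <<'E'
from h import *
st()
im=cv2.imread("pics/top0.png")[:,:,::-1].copy()
print(im[215,281]); s=np.abs(im.astype(int)-im[215,281]).sum(2)<90
m=np.zeros_like(s);m[198:235,262:300]=s[198:235,262:300]
ys,xs=np.nonzero(m);print("pad",len(xs),unproj("top",[[xs.mean(),ys.mean()]],.009))
E
```

```text
t 1.27 p [ 456.3 -196.5  182. ] yaw 3.7 z [-0.0021  0.001  -1.    ] F [-0.22  0.09  0.75] Ttool [ 0.015  0.036 -0.02 ] open 0.0933 0.0
[249 247 174]
pad 559 [[ 0.64828593 -0.17077059  0.009     ]]
```

play_rows(deltas=[[0, 0.1, 0.1, -2.5, 0, 0, 0], [0, 0, 0, -2.5, 0, 0, 0], [0, 0, 0, -2.0, 0, 0, 0], [0, 0, 0, -1.2, 0, 0, 0], [1, 0, 0, 0, 0, 0, 0], [1, 0, 0, 0, 0, 0, 0], [1, 0, 0, 0, 0, 0, 0], [1, 0, 0, 0, 0, 0, 0], [1, 0, 0, 0, 0, 0, 0], [1, 0, 0, 0, 0, 0, 0]], squeeze=45)

```text
time: 2.1
eef_pos: [0.4577, -0.1963, 0.1014]
orientation: [1.0, 0.031, 0.0, 0.0]
contact_force: [1.0, 7.5, 4.1]
opening: 0.0577
grasp_force: 4.5
```

```bash
python3 -c "
from h import *
st()"
```

```text
t 2.1 p [ 457.7 -196.3  101.4] yaw 3.59 z [ 1.e-03 -5.e-04 -1.e+00] F [0.99 7.54 4.08] Ttool [1.639 0.061 0.044] open 0.0577 4.5
```

play_rows(deltas=[[1, 0, 0, 0, 0, 0, 0], [1, 0, 0, 0, 0, 0, 0], [1, 0, 0, 0, 0, 0, 0], [1, 0, 0, 0, 0, 0, 0]])

```text
time: 2.43
eef_pos: [0.4575, -0.1957, 0.1012]
orientation: [1.0, 0.031, -0.0, -0.0]
contact_force: [-0.9, 4.5, 6.7]
opening: 0.0497
grasp_force: 45.0
```

```bash
python3 -c "
from h import *
st()"
```

```text
t 2.43 p [ 457.5 -195.7  101.2] yaw 3.59 z [-2.e-04  7.e-04 -1.e+00] F [-0.95  4.47  6.68] Ttool [ 1.    -0.106  0.111] open 0.0497 45.0
```

play_rows(deltas=[[1, 0, 0, 0.7, 0, 0, 0], [1, 0, 0, 1.5, 0, 0, 0], [1, 0, 0, 2, 0, 0, 0], [1, 0, 0, 2.5, 0, 0, 0], [1, 0, 0, 2, 0, 0, 0], [1, 0, 0, 1.3, 0, 0, 0], [1, 0, 0, 0, 0, 0, 0], [1, 0, 0, 0, 0, 0, 0], [1, 0, 0, 0, 0, 0, 0]])

```text
time: 3.18
eef_pos: [0.457, -0.1959, 0.1998]
orientation: [1.0, 0.031, -0.001, -0.0]
contact_force: [-0.7, -0.5, -4.8]
opening: 0.0496
grasp_force: 45.0
```

```bash
python3 -c "
from h import *
st()"
```

```text
t 3.18 p [ 457.  -195.9  199.8] yaw 3.6 z [-1.5e-03  7.0e-04 -1.0e+00] F [-0.68 -0.47 -4.79] Ttool [ 0.032 -0.027  0.023] open 0.0496 45.0
```

play_rows(deltas=[[1, 2.5, 0.16, 0, 0, 0, 0], [1, -2.5, -0.16, 0, 0, 0, 0], [1, -2.5, -0.16, 0, 0, 0, 0], [1, 2.5, 0.16, 0, 0, 0, 0], [1, 2.5, 0.16, 0, 0, 0, 0], [1, -2.5, -0.16, 0, 0, 0, 0], [1, 0, 0, 0, 0, 0, 0], [1, 0, 0, 0, 0, 0, 0], [1, 0, 0, 0, 0, 0, 0], [1, 0, 0, 0, 0, 0, 0]])

```text
time: 4.02
eef_pos: [0.4576, -0.1961, 0.2003]
orientation: [1.0, 0.031, -0.0, -0.0]
contact_force: [0.4, 0.2, -5.0]
opening: 0.0499
grasp_force: 45.0
```

```bash
python3 -c "
from h import *
st()"
```

```text
t 4.02 p [ 457.6 -196.1  200.3] yaw 3.59 z [-4.e-04  2.e-04 -1.e+00] F [ 0.36  0.24 -4.98] Ttool [ 0.001  0.021 -0.002] open 0.0499 45.0
```

play_rows(deltas=[[1, 0, 0, 0, -0.4, 6, 0], [1, 0, 0, 0, -0.4, 6, 0], [1, 0, 0, 0, -0.4, 6, 0], [1, 0, 0, 0, 0, 0, 0], [1, 0, 0, 0, 0, 0, 0], [1, 0, 0, 0, 0, 0, 0], [1, 0, 0, 0, 0.4, -6, 0], [1, 0, 0, 0, 0.4, -6, 0], [1, 0, 0, 0, 0.4, -6, 0], [1, 0, 0, 0, 0, 0, 0]])

```text
time: 4.85
eef_pos: [0.4561, -0.1962, 0.2013]
orientation: [1.0, 0.031, 0.003, 0.0]
contact_force: [-1.0, 0.4, -4.0]
opening: 0.0499
grasp_force: 45.0
```

```bash
cat >> h.py <<'E'
def tq():
    T=[]
    for i in range(6):
        camera("top"); o=observe(); T.append(Ro.from_quat(o["orientation"]).inv().apply(o["torque"]))
    print("T mean",np.mean(T,0).round(3),"sd",np.std(T,0).round(3)); st()
E
python3 -c "
from h import *
tq()"
```

```text
T mean [ 0.033 -0.011 -0.002] sd [0.031 0.014 0.02 ]
t 5.15 p [ 457.8 -196.1  200.6] yaw 3.61 z [-1.4e-03 -1.0e-04 -1.0e+00] F [-0.22 -0.65 -5.41] Ttool [ 0.031 -0.01  -0.012] open 0.05 45.0
```

play_rows(deltas=[[1, 0, 0, 0, 0.4, -6, 0], [1, 0, 0, 0, 0.4, -6, 0], [1, 0, 0, 0, 0.4, -6, 0], [1, 0, 0, 0, 0, 0, 0], [1, 0, 0, 0, 0, 0, 0], [1, 0, 0, 0, 0, 0, 0], [1, 0, 0, 0, -0.4, 6, 0], [1, 0, 0, 0, -0.4, 6, 0], [1, 0, 0, 0, -0.4, 6, 0], [1, 0, 0, 0, 0, 0, 0]])

```text
time: 5.98
eef_pos: [0.4592, -0.1965, 0.2012]
orientation: [0.999, 0.032, -0.003, 0.002]
contact_force: [-0.0, 0.9, -5.5]
opening: 0.0496
grasp_force: 45.0
```

```bash
python3 -c "
from h import *
tq()"
```

```text
T mean [ 0.055  0.005 -0.011] sd [0.049 0.034 0.027]
t 6.28 p [ 457.1 -196.1  200.7] yaw 3.57 z [ 1.e-03  2.e-04 -1.e+00] F [ 0.51  0.46 -5.27] Ttool [-0.039  0.033  0.003] open 0.05 45.0
```

play_rows(deltas=[[1, 0, 0.1, -1.5, 0, 0, 0], [1, 0, 0.1, -2.5, 0, 0, 0], [1, 0, 0, -2.5, 0, 0, 0], [1, 0, 0, -1.5, 0, 0, 0], [1, 0, 0, -1, 0, 0, 0], [1, 0, 0, -0.5, 0, 0, 0], [1, 0, 0, -0.3, 0, 0, 0], [1, 0, 0, -0.2, 0, 0, 0], [1, 0, 0, 0, 0, 0, 0], [1, 0, 0, 0, 0, 0, 0]])

```text
time: 7.12
eef_pos: [0.4579, -0.1943, 0.1014]
orientation: [1.0, 0.031, 0.001, 0.0]
contact_force: [0.3, 0.4, -5.2]
opening: 0.0499
grasp_force: 45.0
```

```bash
python3 -c "
from h import *
st()"
```

```text
t 7.12 p [ 457.9 -194.3  101.4] yaw 3.59 z [ 1.3e-03 -7.0e-04 -1.0e+00] F [ 0.29  0.39 -5.18] Ttool [ 0.017  0.007 -0.037] open 0.0499 45.0
```

play_rows(deltas=[[1, 0, 0, -0.1, 0, 0, 0], [1, 0, 0, 0, 0, 0, 0], [1, 0, 0, 0, 0, 0, 0]])

```text
time: 7.37
eef_pos: [0.458, -0.1944, 0.1012]
orientation: [1.0, 0.031, 0.001, 0.0]
contact_force: [-3.7, 2.3, 11.7]
opening: 0.0499
grasp_force: 45.0
```

```bash
python3 -c "
from h import *
st()"
```

```text
t 7.37 p [ 458.  -194.4  101.2] yaw 3.59 z [ 1.4e-03 -7.0e-04 -1.0e+00] F [-3.69  2.29 11.74] Ttool [ 0.728 -0.87  -0.036] open 0.0499 45.0
```

play_rows(deltas=[[0, 0, 0, 0, 0, 0, 0], [0, 0, 0, 0, 0, 0, 0], [0, 0, 0, 0, 0, 0, 0], [0, 0, 0, 0, 0, 0, 0], [0, 0, 0, 0, 0, 0, 0], [0, 0, 0, 0, 0, 0, 0], [0, 0, 0, 1, 0, 0, 0], [0, 0, 0, 2.5, 0, 0, 0], [0, 0, 0, 2.5, 0, 0, 0], [0, 0, 0, 2.5, 0, 0, 0]])

```text
time: 8.2
eef_pos: [0.4573, -0.194, 0.1863]
orientation: [1.0, 0.031, -0.0, -0.0]
contact_force: [0.5, 0.4, -0.6]
opening: 0.0931
grasp_force: 0.0
```

play_rows(deltas=[[0, 0.1, 2.4, 1.4, 0, 0, -3.7], [0, 0.1, 2.4, 0, 0, 0, -3.7], [0, 0.1, 2.4, 0, 0, 0, -3.7], [0, 0.1, 2.4, 0, 0, 0, -3.7], [0, 0.1, 2.4, 0, 0, 0, -3.7], [0, 0.1, 2.4, 0, 0, 0, -3.7], [0, 0, 2.4, 0, 0, 0, -4.0], [0, 0, 0, 0, 0, 0, 0], [0, 0, 0, 0, 0, 0, 0]])

```text
time: 8.95
eef_pos: [0.4635, -0.0255, 0.1993]
orientation: [0.981, -0.195, 0.0, 0.0]
contact_force: [-0.1, 0.3, -0.5]
opening: 0.0931
grasp_force: 0.0
```

```bash
python3 -c "
from h import *
st()
im=camera('top'); cv2.imwrite('pics/top1.png',im[:,:,::-1]); lids(im)"
```

```text
t 8.95 p [463.5 -25.5 199.3] yaw -22.44 z [ 5.e-04 -2.e-04 -1.e+00] F [-0.12  0.34 -0.46] Ttool [ 0.049 -0.035 -0.007] open 0.0931 0.0
[290. 274.] c 458.1 -197.3 size 112.4 49.3 yaw 3.0
[123. 111.] c 979.6 319.5 size 164.2 33.5 yaw 87.7
[265.  68.] c 1172.5 -29.3 size 1127.6 296.9 yaw 90.1
[89. 20.] c 1290.4 456.6 size 290.9 90.1 yaw 93.9
[170.   9.] c 1326.6 189.0 size 209.5 79.4 yaw 92.9
```

View pics/top1.png

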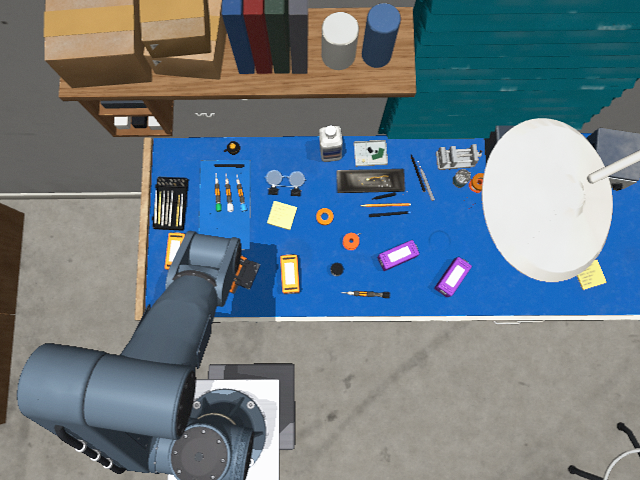

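Case 1 is back upright at (290,274), 1.7 mm from where it stood. The camera reads y about 3 mm low, so I'll correct for that when gripping case 2.

play_rows(deltas=[[0, 0, 0.25, -2.5, 0, 0, 0], [0, 0, 0, -2.8, 0, 0, 0], [0, 0, 0, -2.5, 0, 0, 0], [0, 0, 0, -2.0, 0, 0, 0], [0.3, 0, 0, 0, 0, 0, 0], [1, 0, 0, 0, 0, 0, 0], [1, 0, 0, 0, 0, 0, 0], [1, 0, 0, 0, 0, 0, 0], [1, 0, 0, 0, 0, 0, 0], [1, 0, 0, 0, 0, 0, 0]])

```text
time: 9.83
eef_pos: [0.4639, -0.0237, 0.1016]
orientation: [0.981, -0.196, 0.001, -0.0]
contact_force: [0.7, -0.0, -0.1]
opening: 0.0575
grasp_force: 0.0
```

play_rows(deltas=[[1, 0, 0, 0, 0, 0, 0], [1, 0, 0, 0, 0, 0, 0], [1, 0, 0, 0, 0, 0, 0], [1, 0, 0, 0, 0, 0, 0]])

```text
time: 10.17
eef_pos: [0.464, -0.0235, 0.1014]
orientation: [0.981, -0.196, 0.001, -0.0]
contact_force: [-1.0, 3.1, 6.3]
opening: 0.0498
grasp_force: 45.0
```

```bash
python3 -c "
from h import *
st()"
```

```text
t 10.17 p [464.  -23.5 101.4] yaw -22.61 z [ 0.0014 -0.     -1.    ] F [-0.99  3.11  6.32] Ttool [ 0.296 -0.204 -0.016] open 0.0498 45.0
```

play_rows(deltas=[[1, 0, 0, 0.7, 0, 0, 0], [1, 0, 0, 1.5, 0, 0, 0], [1, 0, 0, 2, 0, 0, 0], [1, 0, 0, 2.5, 0, 0, 0], [1, 0, 0, 2, 0, 0, 0], [1, 0, 0, 1.3, 0, 0, 0], [1, 0, 0, 0, 0, 0, 0], [1, 0, 0, 0, 0, 0, 0], [1, 0, 0, 0, 0, 0, 0]])

```text
time: 10.92
eef_pos: [0.4628, -0.0235, 0.1998]
orientation: [0.981, -0.196, -0.001, 0.0]
contact_force: [0.4, -0.5, -5.8]
opening: 0.05
grasp_force: 45.0
```

```bash
python3 -c "
from h import *
tq()"
```

```text
T mean [ 0.067 -0.02   0.006] sd [0.039 0.021 0.029]
t 11.22 p [463.3 -23.6 200.2] yaw -22.61 z [-1.e-03  2.e-04 -1.e+00] F [ 0.11 -0.24 -5.58] Ttool [ 0.036 -0.039  0.007] open 0.0498 45.0
```

play_rows(deltas=[[1, 2.3, -0.96, 0, 0, 0, 0], [1, -2.3, 0.96, 0, 0, 0, 0], [1, -2.3, 0.96, 0, 0, 0, 0], [1, 2.3, -0.96, 0, 0, 0, 0], [1, 2.3, -0.96, 0, 0, 0, 0], [1, -2.3, 0.96, 0, 0, 0, 0], [1, 0, 0, 0, 0, 0, 0], [1, 0, 0, 0, 0, 0, 0], [1, 0, 0, 0, 0, 0, 0]])

```text
time: 11.97
eef_pos: [0.4637, -0.0237, 0.2007]
orientation: [0.981, -0.196, 0.0, 0.0]
contact_force: [0.8, 0.1, -5.6]
opening: 0.0496
grasp_force: 45.0
```

play_rows(deltas=[[1, 0, 0, 0, 2.3, 5.5, 0], [1, 0, 0, 0, 2.3, 5.5, 0], [1, 0, 0, 0, 2.3, 5.5, 0], [1, 0, 0, 0, 0, 0, 0], [1, 0, 0, 0, 0, 0, 0], [1, 0, 0, 0, 0, 0, 0], [1, 0, 0, 0, -2.3, -5.5, 0], [1, 0, 0, 0, -2.3, -5.5, 0], [1, 0, 0, 0, -2.3, -5.5, 0], [1, 0, 0, 0, 0, 0, 0]])

```text
time: 12.8
eef_pos: [0.4622, -0.023, 0.2012]
orientation: [0.981, -0.196, 0.003, 0.0]
contact_force: [-0.5, -0.1, -5.2]
opening: 0.0497
grasp_force: 45.0
```

```bash
python3 -c "
from h import *
tq()"
```

```text
T mean [ 0.048 -0.064  0.014] sd [0.036 0.038 0.02 ]
t 13.1 p [463.8 -23.8 200.7] yaw -22.62 z [-1.3e-03  5.0e-04 -1.0e+00] F [ 0.87 -0.32 -5.88] Ttool [ 0.029 -0.027  0.028] open 0.0496 45.0
```

play_rows(deltas=[[1, 0, 0, 0, -2.3, -5.5, 0], [1, 0, 0, 0, -2.3, -5.5, 0], [1, 0, 0, 0, -2.3, -5.5, 0], [1, 0, 0, 0, 0, 0, 0], [1, 0, 0, 0, 0, 0, 0], [1, 0, 0, 0, 0, 0, 0], [1, 0, 0, 0, 2.3, 5.5, 0], [1, 0, 0, 0, 2.3, 5.5, 0], [1, 0, 0, 0, 2.3, 5.5, 0], [1, 0, 0, 0, 0, 0, 0]])

```text
time: 13.93
eef_pos: [0.4653, -0.0242, 0.2012]
orientation: [0.981, -0.196, -0.002, -0.001]
contact_force: [0.7, -0.3, -5.8]
opening: 0.0498
grasp_force: 45.0
```

```bash
python3 -c "
from h import *
tq()"
```

```text
T mean [ 0.055 -0.028  0.011] sd [0.028 0.02  0.033]
t 14.23 p [463.2 -23.5 200.7] yaw -22.59 z [ 9.e-04 -4.e-04 -1.e+00] F [-0.52 -0.44 -5.13] Ttool [ 0.092 -0.013  0.07 ] open 0.0496 45.0
```

play_rows(deltas=[[1, 0, 0, 0, 2.5, 6, 0], [1, 0, 0, 0, 2.5, 6, 0], [1, 0, 0, 0, 2.5, 6, 0], [1, 0, 0, 0, 2.5, 6, 0], [1, 0, 0, 0, 0, 0, 0], [1, 0, 0, 0, 0, 0, 0], [1, 0, 0, 0, 0, 0, 0], [1, 0, 0, 0, 0, 0, 0], [1, 0, 0, 0, 0, 0, 0], [1, 0, 0, 0, 0, 0, 0]])

```text
time: 15.07
eef_pos: [0.4634, -0.0235, 0.2011]
orientation: [0.956, -0.191, -0.22, -0.044]
contact_force: [-0.1, -0.1, -6.1]
opening: 0.0501
grasp_force: 45.0
```

play_rows(deltas=[[1, 0, 0, 0, -2.5, -6, 0], [1, 0, 0, 0, -2.5, -6, 0], [1, 0, 0, 0, -2.5, -6, 0], [1, 0, 0, 0, -2.5, -6, 0], [1, 0, 0, 0, 0, 0, 0], [1, 0, 0, 0, 0, 0, 0], [1, 0, 0, 0, 0, 0, 0]])

```text
time: 15.65
eef_pos: [0.4636, -0.0236, 0.2009]
orientation: [0.981, -0.196, -0.002, -0.0]
contact_force: [-0.1, -0.8, -5.1]
opening: 0.0499
grasp_force: 45.0
```

```bash
python3 -c "
from h import *
tq()"
```

```text
T mean [ 0.032 -0.065 -0.016] sd [0.01  0.03  0.021]
t 15.95 p [463.6 -23.7 200.5] yaw -22.62 z [-1.1e-03  3.0e-04 -1.0e+00] F [-0.35  0.24 -5.38] Ttool [ 0.039 -0.082 -0.034] open 0.0498 45.0
```

play_rows(deltas=[[1, 0, 0, 0, -2.5, -6, 0], [1, 0, 0, 0, -2.5, -6, 0], [1, 0, 0, 0, -2.5, -6, 0], [1, 0, 0, 0, -2.5, -6, 0], [1, 0, 0, 0, 0, 0, 0], [1, 0, 0, 0, 0, 0, 0], [1, 0, 0, 0, 0, 0, 0], [1, 0, 0, 0, 0, 0, 0], [1, 0, 0, 0, 0, 0, 0], [1, 0, 0, 0, 0, 0, 0]])

```text
time: 16.78
eef_pos: [0.4638, -0.0245, 0.2007]
orientation: [0.957, -0.192, 0.213, 0.044]
contact_force: [0.1, -0.5, -4.7]
opening: 0.0496
grasp_force: 45.0
```

play_rows(deltas=[[1, 0, 0, 0, 2.5, 6, 0], [1, 0, 0, 0, 2.5, 6, 0], [1, 0, 0, 0, 2.5, 6, 0], [1, 0, 0, 0, 2.5, 6, 0], [1, 0, 0, 0, 0, 0, 0], [1, 0, 0, 0, 0, 0, 0], [1, 0, 0, 0, 0, 0, 0]])

```text
time: 17.37
eef_pos: [0.4633, -0.0246, 0.2003]
orientation: [0.98, -0.197, -0.003, 0.002]
contact_force: [-0.4, 0.6, -5.8]
opening: 0.0495
grasp_force: 45.0
```

```bash
python3 -c "
from h import *
tq()"
```

```text
T mean [0.026 0.034 0.018] sd [0.016 0.024 0.024]
t 17.67 p [463.3 -24.4 200.7] yaw -22.64 z [-0.0082 -0.0019 -1.    ] F [ 0.61  0.33 -4.52] Ttool [ 0.027  0.052 -0.026] open 0.0501 45.0
```

play_rows(deltas=[[1, 0, 0, 0, 2.5, 6, 0], [1, 0, 0, 0, 2.5, 6, 0], [1, 0, 0, 0, 2.5, 6, 0], [1, 0, 0, 0, 2.5, 6, 0], [1, 0, 0, 0, 0, 0, 0], [1, 0, 0, 0, 0, 0, 0], [1, 0, 0, 0, 0, 0, 0], [1, 0, 0, 0, 0, 0, 0], [1, 0, 0, 0, 0, 0, 0], [1, 0, 0, 0, 0, 0, 0]])

```text
time: 18.5
eef_pos: [0.4633, -0.0244, 0.2009]
orientation: [0.955, -0.191, -0.224, -0.042]
contact_force: [0.8, 0.2, -6.2]
opening: 0.0496
grasp_force: 45.0
```

play_rows(deltas=[[1, 0, 0, 0, -2.5, -6, 0], [1, 0, 0, 0, -2.5, -6, 0], [1, 0, 0, 0, -2.5, -6, 0], [1, 0, 0, 0, -2.5, -6, 0], [1, 0, 0, 0, 0, 0, 0], [1, 0, 0, 0, 0, 0, 0], [1, 0, 0, 0, 0, 0, 0]])

```text
time: 19.08
eef_pos: [0.4635, -0.0246, 0.2008]
orientation: [0.98, -0.196, -0.006, 0.001]
contact_force: [0.0, -0.0, -5.2]
opening: 0.0494
grasp_force: 45.0
```

```bash
sed -i 's/range(6)/range(14)/' h.py; python3 -c "
from h import *
tq()"
```

```text
T mean [ 0.042 -0.067  0.005] sd [0.024 0.031 0.027]
t 19.78 p [463.5 -24.5 200.6] yaw -22.66 z [-0.0091 -0.0015 -1.    ] F [-0.06 -0.31 -5.37] Ttool [ 0.104 -0.006 -0.004] open 0.05 45.0
```

play_rows(deltas=[[1, 0, 0, 0, -2.5, -6, 0], [1, 0, 0, 0, -2.5, -6, 0], [1, 0, 0, 0, -2.5, -6, 0], [1, 0, 0, 0, -2.5, -6, 0], [1, 0, 0, 0, 0, 0, 0], [1, 0, 0, 0, 0, 0, 0], [1, 0, 0, 0, 0, 0, 0], [1, 0, 0, 0, 0, 0, 0], [1, 0, 0, 0, 0, 0, 0], [1, 0, 0, 0, 0, 0, 0]])

```text
time: 20.62
eef_pos: [0.4638, -0.0253, 0.2006]
orientation: [0.957, -0.193, 0.21, 0.046]
contact_force: [-0.5, 0.2, -4.8]
opening: 0.05
grasp_force: 45.0
```

play_rows(deltas=[[1, 0, 0, 0, 2.5, 6, 0], [1, 0, 0, 0, 2.5, 6, 0], [1, 0, 0, 0, 2.5, 6, 0], [1, 0, 0, 0, 2.5, 6, 0], [1, 0, 0, 0, 0, 0, 0], [1, 0, 0, 0, 0, 0, 0], [1, 0, 0, 0, 0, 0, 0]])

```text
time: 21.2
eef_pos: [0.4633, -0.0253, 0.2002]
orientation: [0.98, -0.197, -0.006, 0.003]
contact_force: [-0.7, 0.0, -4.4]
opening: 0.0499
grasp_force: 45.0
```

```bash
python3 -c "
from h import *
tq()"
```

```text
T mean [0.04  0.052 0.002] sd [0.026 0.034 0.021]
t 21.9 p [463.5 -25.3 200.5] yaw -22.7 z [-0.016  -0.0027 -0.9999] F [ 0.42 -0.41 -4.75] Ttool [ 0.034  0.078 -0.01 ] open 0.0499 45.0
```

Case 2 rattles: the moment along its length changes by 0.12 N m between the two ends, and this repeats. I'll level it and carry it over the pad.

play_rows(deltas=[[1, 0.6, -0.5, 1.0, 0.15, -0.9, 0], [1, 1.6, -1.2, 1.5, 0, 0, 0], [1, 2.2, -1.7, 1.2, 0, 0, 0], [1, 2.7, -2.1, 0.8, 0, 0, 0], [1, 2.7, -2.1, 0, 0, 0, 0], [1, 2.7, -2.1, 0, 0, 0, 0], [1, 2.5, -2.0, 0, 0, 0, 0], [1, 1.9, -1.4, 0, 0, 0, 0], [1, 1.1, -0.8, 0, 0, 0, 0], [1, 0.5, -0.4, 0, 0, 0, 0]])

```text
time: 22.73
eef_pos: [0.6497, -0.17, 0.2456]
orientation: [0.98, -0.197, 0.0, 0.0]
contact_force: [0.3, -0.5, -5.2]
opening: 0.0494
grasp_force: 45.0
```

play_rows(deltas=[[1, 0, 0, 0, 0, 0, 0], [1, 0, 0, 0, 0, 0, 0], [1, 0, 0, 0, 0, 0, 0], [1, 0, 0, 0, 0, 0, 0], [1, 0, 0, 0, 0, 0, 0], [1, 0, 0, 0, 0, 0, 0]])

```text
time: 23.23
eef_pos: [0.6483, -0.168, 0.2457]
orientation: [0.98, -0.197, -0.0, 0.0]
contact_force: [0.1, 0.8, -6.1]
opening: 0.0495
grasp_force: 45.0
```

```bash
python3 -c "
from h import *
st()
cv2.imwrite('pics/s2.png',camera('scene')[:,:,::-1]);lids(camera('top'))"
```

```text
t 23.23 p [ 648.3 -168.   245.7] yaw -22.68 z [-2.e-04 -1.e-04 -1.e+00] F [ 0.15  0.83 -6.13] Ttool [ 0.018 -0.013  0.044] open 0.0495 45.0
[289. 273.] c 458.1 -197.2 size 112.6 48.9 yaw 3.4
[175. 251.] c 527.8 146.2 size 112.3 50.0 yaw 175.7
[123. 111.] c 979.6 319.5 size 164.2 33.5 yaw 87.7
[268.  67.] c 1172.5 -29.2 size 1127.5 297.0 yaw 90.1
[89. 20.] c 1290.4 456.6 size 290.9 90.1 yaw 93.9
[183.  14.] c 1312.1 160.6 size 286.4 128.3 yaw 74.1
```

View pics/s2.png

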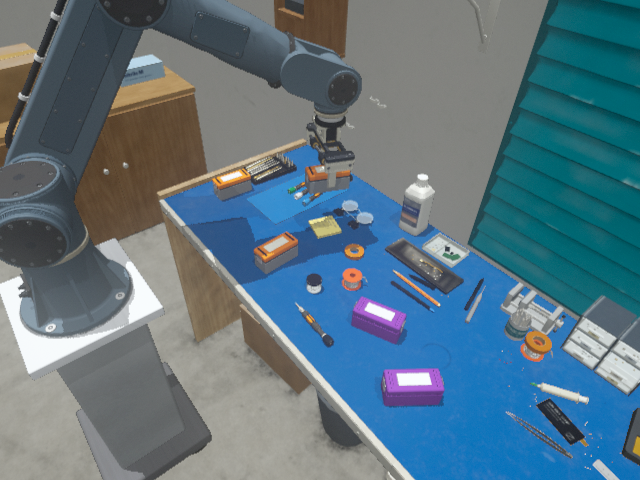

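The scene view shows the case held at (328,178) above the pad at (325,227), with the other items where they were. I'll check in a close-up that the case hasn't rotated in the grip.

```bash
python3 -c "
from h import *
im=cv2.imread('pics/s2.png')
c=calibration('scene')
R=Ro.from_euler('z',-22.68,degrees=True)
P=np.array([[x,y,z] for z in(0,.058) for x,y in((-.056,-.025),(.056,-.025),(.056,.025),(-.056,.025))])
W=R.apply(P)+[.6483,-.168,.2457-.1013]
uv=cv2.projectPoints(W,cv2.Rodrigues(c['R'])[0],c['t'],c['camera_matrix'],None)[0][:,0]
s=8;big=cv2.resize(im[140:210,280:375],None,fx=s,fy=s,interpolation=cv2.INTER_CUBIC)
q=((uv-[280,140]+.5)*s).astype(np.int32)
cv2.polylines(big,[q[:4]],1,(0,255,0),1);cv2.polylines(big,[q[4:]],1,(0,255,255),1)
cv2.imwrite('pics/z.png',big)"
```

```text
(no output)
```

View pics/z.png

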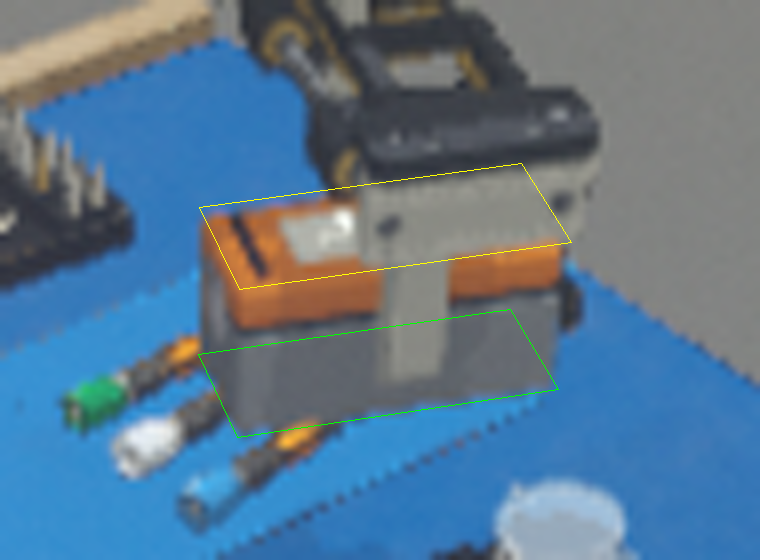

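The drawn outline matches the case, so it is level, sits in the grip as expected and has its underside about 14 cm above the bench. I'm handing in.

```bash
python3 -c "
from h import *
st(); print(sign_off())"
```

```text
t 23.33 p [ 648.4 -168.1  245.6] yaw -22.69 z [-2.e-04 -1.e-04 -1.e+00] F [ 0.43 -0.69 -6.06] Ttool [0.041 0.026 0.036] open 0.0498 45.0
the job is handed in; nothing more can be done
None
```

The middle case in the row is the one that rattles (wrist moment shifts about 0.12 N m end to end); it is held level and still about 14 cm above the yellow pad, the first case tested is back upright within about 2 mm of its spot, the third was never touched, and the job is handed in at 23 s.

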